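# Move the lacquer brushes to the drying rack in their order

## Robot

A 6-joint arm with a two-finger parallel gripper is mounted at the origin on the work surface. World frame = base frame: x ahead of the robot, y to its left, z up, the work surface at z = 0. Lengths are in m, angles in rad, forces in N, time in s.
With the tool pointing down it reaches from about 0.35 to 0.875 m from the base axis. Payload 15.5 kg.
Tool frame: the origin (TCP) lies at the very end of the fingers, on their centre line; the grasp point (between the pads) lies 19 mm behind it; z points along the fingers, y is the line along which they close (so a half turn about z gives the same grasp; the last joint's range is limited). The gripper opens to 85 mm and grips with 20 to 120 N. Pads are 22 mm wide; open, the fingers measure 114 mm over their backs; the gripper's body (76 mm by 85 mm) begins 54 mm behind the grasp point. The pads swing forward as they close: fully open they stand 13 mm farther back than shut.
Start: joints at [1.054, 0.494, 1.345, -0, 1.302, -0.096], TCP at [0.256, 0.57, 0.231] pointing down, gripper open.
Joint ranges: [-2.91, 2.91], [-0.82, 2.16], [0.22, 2.67], [-1.22, 4.37], [0.12, 2.79], [-3.08, 3.08]. Speed limits (rad/s): [1.89, 1.89, 2.57, 3.01, 3.01, 3.01].

## Interface

Orientations are given as a unit quaternion [w, x, y, z].
In Python, from rig import robot, kin, telemetry, viewer, order gives the robot as it stands. The module is installed in compiled form; this text tells all that it offers. Calls block until the motion is done:
- robot.move_pose(position, orientation): joint-space move of the TCP to a pose.
- robot.move_linear(position, attitude=None, rate=0.15, threshold=None): straight line of the TCP; attitude=None keeps the orientation; rate is the mean speed in m/s. With threshold (N) it stops when the force on the tool has changed by that much, and returns True; else False.
- robot.goto_joints(angles): joint-space move.
- robot.open_jaws() and robot.grasp(force=None): open the fingers fully, or close them until they stop; force is the grip in N (None keeps the last).
- robot.dwell(seconds).
- kin.inverse_kinematics(position, orientation): joint angles nearest the present ones, or None.
- telemetry.read_state(): the state.
- viewer.get_image(name): name is "scene" or "top"; returns a dict with "pixels" (384x512x3 uint8, red, green, blue), "depth" (384x512 float32, m along the optical axis (not along the pixel's ray), 0 where there is no reading), "K" (3x3 intrinsics, pixels), "origin" and "orientation" of the camera in the world. Camera axes: x right, y up, looking along -z (the intrinsics and any distortion apply to the point x, -y, -z); pixel columns grow to the right and rows downward; lengths in m; the calibration is good to about 2 mm. A picture is of the moment at which its call begins.
A pose or a line that the arm cannot do raises robot.PlanningError and nothing moves.
- order.close_job(): hands the job in; it is judged then, once.
The state is a dict: "clock": time; "joints": joint angles; "qd": joint speeds; "joint_efforts": joint torques, N m; "ee_pos": TCP position; "tool_rot": TCP orientation; "force": force on the tool from outside, world axes, zero at the start; "ft_torque": the same for the moment, N m; "opening": opening from 0.0 (shut) to 1.0 (fully open); "finger_force": force on a finger pad.
Only numpy, scipy, OpenCV 4.12 (cv2) and the standard library are available. Lean on these libraries where they do the work, as an engineer would, in place of code of your own. Each camera call takes 0.05 s, during which the arm holds its last target. There are 200 camera calls.

## Task

The four flat lacquer brushes lie in a row in the cradles of the grey brush bed, in the order in which the coats go on. Move them to the dark drying rack in that same order from left to right as seen from the robot, one in each gap between the dowels, each lying flat and straight across both rails, midway along its length, with the hair end still pointing away from the robot. Clean brushes must stay free of dust: do not lay or drop any of them on the bench.

Things in the scene. Friction and masses are not known exactly. Their poses are not given: they have to be found in the camera images.
- brush1_mid (a point): The narrowest of four flat lacquer brushes: pale wooden lath 180 mm long, 16 mm wide, 10 mm thick, about 43 g, with a brown band and 20 mm of stiff black hair at one end. This point is its centre, half-way up (5 mm). x along it to the hair end, y across, z up. It starts on its cradle, centre 45 mm above the bench, hair away from the robot. Grip it across its width at the middle.
- brush2_mid (a point): The second narrowest of four flat lacquer brushes: pale wooden lath 180 mm long, 24 mm wide, 10 mm thick, about 49 g, with a brown band and 20 mm of stiff black hair at one end. This point is its centre, half-way up (5 mm). x along it to the hair end, y across, z up. It starts on its cradle, centre 45 mm above the bench, hair away from the robot. Grip it across its width at the middle.
- brush3_mid (a point): The second widest of four flat lacquer brushes: pale wooden lath 180 mm long, 32 mm wide, 10 mm thick, about 56 g, with a brown band and 20 mm of stiff black hair at one end. This point is its centre, half-way up (5 mm). x along it to the hair end, y across, z up. It starts on its cradle, centre 45 mm above the bench, hair away from the robot. Grip it across its width at the middle.
- brush4_mid (a point): The widest of four flat lacquer brushes: pale wooden lath 180 mm long, 40 mm wide, 10 mm thick, about 62 g, with a brown band and 20 mm of stiff black hair at one end. This point is its centre, half-way up (5 mm). x along it to the hair end, y across, z up. It starts on its cradle, centre 45 mm above the bench, hair away from the robot. Grip it across its width at the middle.
- bed: Grey-painted board under the four cradles, fixed, left or right of the rack: 160 mm deep (x), 296 mm wide (y), 8 mm thick. Origin: middle of its near lower edge, at bench height; x away from the robot, y along the row to the left, z up. Cradle centres are at x = 80 mm, y = 105, 35, -35, -105 mm, in an order that changes from start to start.
- cradle1: Fixed cradle where brush1 lies at the start (all four alike): two grey uprights 100 mm apart (x), 60 mm wide (y), 12 mm thick, 52 mm between their 10 mm high side lips. Origin: centre of its underside, 8 mm above the bench; seat 32 mm above it. Axes as the bed. Between the uprights fingers have room down to 14 mm above the bench.
- cradle2: Fixed cradle where brush2 lies at the start (all four alike): two grey uprights 100 mm apart (x), 60 mm wide (y), 12 mm thick, 52 mm between their 10 mm high side lips. Origin: centre of its underside, 8 mm above the bench; seat 32 mm above it. Axes as the bed. Between the uprights fingers have room down to 14 mm above the bench.
- cradle3: Fixed cradle where brush3 lies at the start (all four alike): two grey uprights 100 mm apart (x), 60 mm wide (y), 12 mm thick, 52 mm between their 10 mm high side lips. Origin: centre of its underside, 8 mm above the bench; seat 32 mm above it. Axes as the bed. Between the uprights fingers have room down to 14 mm above the bench.
- cradle4: Fixed cradle where brush4 lies at the start (all four alike): two grey uprights 100 mm apart (x), 60 mm wide (y), 12 mm thick, 52 mm between their 10 mm high side lips. Origin: centre of its underside, 8 mm above the bench; seat 32 mm above it. Axes as the bed. Between the uprights fingers have room down to 14 mm above the bench.
- rack: Dark wooden drying rack, fixed: two rails along y at x = 30 and 130 mm, tops 40 mm up, each with 8 mm dowels 20 mm tall at y = -140, -70, 0, 70, 140 mm, so four 62 mm gaps centred at y = 105, 35, -35, -105. A brush in place has its centre at x = 80, 45 mm up. Between the rails only white paper. Origin: middle of its near lower edge, at bench height; x away from the robot, y left, z up.
Not all that is in view belongs to the job. What is shaped like the part that bears brush1_mid but pink or red is not meant.

How it is judged:
At the end, for the whole second after the job is handed in: Each brush lies in the gap of the same number from the left as its cradle (within 24 mm along the row, 20 mm of midway between the rails), flat on both rails (centre 41 to 50 mm up, tilt under 0.08 rad), within 0.2 rad of straight across, hair away from the robot, released, at rest (((y of cradle1 in the frame of bed between 0.085 and 0.125 m and y of brush1_mid in the frame of rack between 0.081 and 0.129 m) or (y of cradle1 in the frame of bed between 0.015 and 0.055 m and y of brush1_mid in the frame of rack between 0.011 and 0.059 m) or (y of cradle1 in the frame of bed between -0.055 and -0.015 m and y of brush1_mid in the frame of rack between -0.059 and -0.011 m) or (y of cradle1 in the frame of bed between -0.125 and -0.085 m and y of brush1_mid in the frame of rack between -0.129 and -0.081 m)) and x of brush1_mid in the frame of rack between 0.06 and 0.1 m and z of brush1_mid in the frame of rack between 0.041 and 0.05 m and angle between each of brush1_mid, brush2_mid, brush3_mid, brush4_mid's own z axis and vertical below 0.08 rad and angle between the x axis of each of brush1_mid, brush2_mid, brush3_mid, brush4_mid and the x axis of rack, either way round below 0.2 rad and x of rack in the frame of brush1_mid below 0 m and linear speed of each of brush1, brush2, brush3, brush4 below 0.02 m/s and ((y of cradle2 in the frame of bed between 0.085 and 0.125 m and y of brush2_mid in the frame of rack between 0.081 and 0.129 m) or (y of cradle2 in the frame of bed between 0.015 and 0.055 m and y of brush2_mid in the frame of rack between 0.011 and 0.059 m) or (y of cradle2 in the frame of bed between -0.055 and -0.015 m and y of brush2_mid in the frame of rack between -0.059 and -0.011 m) or (y of cradle2 in the frame of bed between -0.125 and -0.085 m and y of brush2_mid in the frame of rack between -0.129 and -0.081 m)) and x of brush2_mid in the frame of rack between 0.06 and 0.1 m and z of brush2_mid in the frame of rack between 0.041 and 0.05 m and x of rack in the frame of brush2_mid below 0 m and ((y of cradle3 in the frame of bed between 0.085 and 0.125 m and y of brush3_mid in the frame of rack between 0.081 and 0.129 m) or (y of cradle3 in the frame of bed between 0.015 and 0.055 m and y of brush3_mid in the frame of rack between 0.011 and 0.059 m) or (y of cradle3 in the frame of bed between -0.055 and -0.015 m and y of brush3_mid in the frame of rack between -0.059 and -0.011 m) or (y of cradle3 in the frame of bed between -0.125 and -0.085 m and y of brush3_mid in the frame of rack between -0.129 and -0.081 m)) and x of brush3_mid in the frame of rack between 0.06 and 0.1 m and z of brush3_mid in the frame of rack between 0.041 and 0.05 m and x of rack in the frame of brush3_mid below 0 m and ((y of cradle4 in the frame of bed between 0.085 and 0.125 m and y of brush4_mid in the frame of rack between 0.081 and 0.129 m) or (y of cradle4 in the frame of bed between 0.015 and 0.055 m and y of brush4_mid in the frame of rack between 0.011 and 0.059 m) or (y of cradle4 in the frame of bed between -0.055 and -0.015 m and y of brush4_mid in the frame of rack between -0.059 and -0.011 m) or (y of cradle4 in the frame of bed between -0.125 and -0.085 m and y of brush4_mid in the frame of rack between -0.129 and -0.081 m)) and x of brush4_mid in the frame of rack between 0.06 and 0.1 m and z of brush4_mid in the frame of rack between 0.041 and 0.05 m and x of rack in the frame of brush4_mid below 0 m); the robot touches nothing.
It fails at once if a brush is laid or dropped on the bench (height (world z) of any of brush1_mid, brush2_mid, brush3_mid, brush4_mid below 0.018 m).
It also fails if it takes over 112 s, if anything falls off the work surface, if the arm or the gripper's body presses on something with over 40 N, if the wrist force passes 120 N, or if a joint passes its speed limit or range.

## Working session

There is one attempt and no reset: what is moved stays moved. The work goes in short steps, each a Python script; the robot and the scene stay as the last script left them, time stands still between calls to the robot, and variables do not carry over. Pictures are saved under pics/ and viewed, at most 14 in all, crops included, and the job is handed in when it is done.

```bash
mkdir -p pics
cat > h.py <<'E'
import numpy as np, cv2
from scipy.spatial.transform import Rotation as R
from rig import robot, kin, telemetry, viewer, order
def cam(n):
    d=viewer.get_image(n); return d
def save(d,f): cv2.imwrite('pics/'+f, cv2.cvtColor(d['pixels'],cv2.COLOR_RGB2BGR))
def rot(d):
    q=np.array(d['orientation'],float)
    return q if q.shape==(3,3) else R.from_quat(q[[1,2,3,0]]).as_matrix()
def rays(d,uv):
    K=np.array(d['K']); uv=np.atleast_2d(uv).astype(float)
    p=np.c_[(uv[:,0]-K[0,2])/K[0,0], -(uv[:,1]-K[1,2])/K[1,1], -np.ones(len(uv))]
    return p@rot(d).T
def onplane(d,uv,z):
    o=np.array(d['origin']); r=rays(d,uv); return o+r*((z-o[2])/r[:,2])[:,None]
def cloud(d):
    v,u=np.mgrid[:384,:512]; r=rays(d,np.c_[u.ravel(),v.ravel()])
    return (np.array(d['origin'])+r*d['depth'].ravel()[:,None]).reshape(384,512,3)
E
python3 - <<'E'
from h import *
for n in('top','scene'):
    d=cam(n); save(d,n+'0.png'); print(n,d['K'],d['origin'],d['orientation'],{k for k in d})
print(telemetry.read_state())
E
```

```text
top [[454.25314022   0.         258.67705607]
 [  0.         454.25314022 195.8136105 ]
 [  0.           0.           1.        ]] [0.29966476 0.1017118  1.3941849 ] [ 0.71192539  0.02877173 -0.03365173 -0.70085804] {'orientation', 'origin', 'pixels', 'K', 'depth'}
scene [[391.85230295   0.         254.41365986]
 [  0.         391.85230295 189.75985812]
 [  0.           0.           1.        ]] [1.18090243 0.3710112  0.64956134] [0.51389284 0.25619273 0.3717248  0.72945192] {'orientation', 'origin', 'pixels', 'K', 'depth'}
{'clock': 0.1, 'joints': array([ 1.05349159e+00,  4.94105417e-01,  1.34608447e+00, -3.60247294e-05,
        1.30249016e+00, -9.54876083e-02]), 'qd': array([-0.00080884, -0.00139388, -0.00256546, -0.00092047,  0.00088487,
       -0.00161139]), 'joint_efforts': array([ 1.19836037e-03, -8.83591533e+01, -3.84563577e+01, -2.66005836e-04,
        5.39655521e-03, -9.15178725e-05]), 'ee_pos': array([0.25572356, 0.56992802, 0.23076441]), 'tool_rot': array([-1.47436054e-04,  2.09343709e-01,  9.77841969e-01, -5.23613714e-04]), 'force': array([-0.07783459, -0.64205286, -0.59368319]), 'ft_torque': array([ 0.03284746,  0.03718256, -0.00807439]), 'finger_force': 0.0, 'opening': 0.9982425188893579}
```

View pics/top0.png

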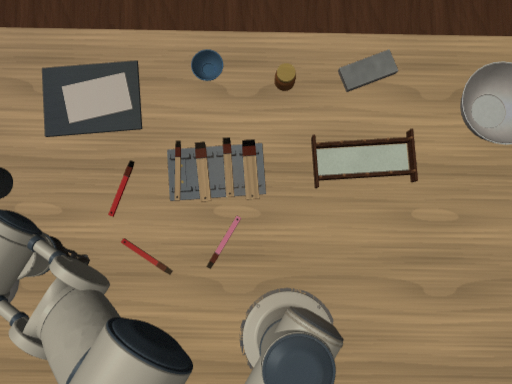

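View pics/scene0.png

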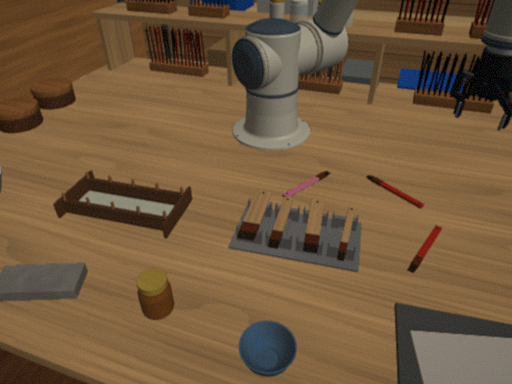

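The top view shows four pale brushes on the grey bed, at about (178,170), (202,171), (228,167) and (250,170). The dark rack is at about (365,158). The red and pink look-alikes at (121,188), (147,256) and (224,241) lie on the bench and are distractors. The pale brushes in the bed cradles are the ones meant. Next I'll measure them and check with an enlarged crop.

```bash
cat > meas.py <<'E'
from h import *
def lath(d,z=0.050,box=(150,125,300,215)):
    """pale laths + dark ends above the bed: wood mask -> rectangles at top height"""
    hsv=cv2.cvtColor(d['pixels'],cv2.COLOR_RGB2HSV); P=cloud(d)
    m=((P[...,2]>0.044)&(P[...,2]<0.06)&(hsv[...,1]>50)).astype(np.uint8)
    k=np.zeros_like(m); k[box[1]:box[3],box[0]:box[2]]=1; m*=k
    n,l,s,c=cv2.connectedComponentsWithStats(m)
    out=[]
    for i in range(1,n):
        if s[i,4]<80: continue
        v,u=np.nonzero(l==i); q=onplane(d,np.c_[u,v],z)[:,:2].astype(np.float32)
        r=cv2.minAreaRect(q); L=max(r[1]);W=min(r[1])
        b=cv2.boxPoints(r); e=[b[1]-b[0],b[2]-b[1]]; a=max(e,key=np.linalg.norm); a=a*np.sign(a[0])
        out.append((r[0],L,W,np.arctan2(a[1],a[0]),s[i].tolist()))
    return sorted(out,key=lambda o:-o[0][1])
E
python3 - <<'E'
from meas import *
d=cam('top')
for o in lath(d): print(np.round(o[0],4),np.round(o[1:4],4),o[4])
hsv=cv2.cvtColor(d['pixels'],cv2.COLOR_RGB2HSV); P=cloud(d)
for n,(x0,y0,x1,y1) in dict(bed=(150,125,290,215),rack=(300,115,430,200)).items():
    s=hsv[y0:y1,x0:x1]
    if n=='bed': m=(s[...,1]<75)&(s[...,0]>85)
    else: m=(s[...,2]<90)
    m=m.astype(np.uint8); k,l,st,c=cv2.connectedComponentsWithStats(m); big=1+np.argmax(st[1:,4]) if n=='bed' else None
    v,u=np.nonzero(l==big) if n=='bed' else np.nonzero(m)
    for z in ((0.008,) if n=='bed' else (0.04,)):
        q=onplane(d,np.c_[u+x0,v+y0],z)[:,:2].astype(np.float32); r=cv2.minAreaRect(q); print(n,z,r, cv2.boxPoints(r).round(4).tolist())
# rack: high pts
m=(hsv[...,2]<110); 
for lo,hi in((.03,.047),(.05,.07)):
    mm=(P[...,2]>lo)&(P[...,2]<hi)&m; mm[:, :300]=0; mm[:,430:]=0; mm[:115]=0; mm[200:]=0
    q=P[mm][:,:2].astype(np.float32); print(lo,len(q),cv2.minAreaRect(q))
a=cv2.resize(d['pixels'][120:210,150:300],None,fx=5,fy=5,interpolation=cv2.INTER_CUBIC)
b=cv2.resize(d['pixels'][120:210,300:430],None,fx=5,fy=5,interpolation=cv2.INTER_CUBIC)
b=cv2.copyMakeBorder(b,0,0,0,100,cv2.BORDER_CONSTANT)
im=np.vstack([a,b]); im=cv2.resize(im,(500,600)); cv2.imwrite('pics/crop1.png',im[...,::-1])
E
```

```text
[0.4926 0.3373] [0.1745 0.0164 0.013 ] [174, 141, 7, 59, 306]
[0.4905 0.2625] [0.1792 0.0327 0.1322] [195, 141, 16, 61, 619]
[0.5054 0.1873] [0.1792 0.024  0.0864] [223, 137, 11, 60, 448]
[0.4999 0.121 ] [0.1793 0.0401 0.0881] [242, 139, 17, 60, 765]
bed 0.008 ((0.4725995361804962, 0.3082142770290375), (0.12348189204931259, 0.05504109337925911), 5.022143363952637) [[0.40869998931884766, 0.3301999866962433], [0.41350001096725464, 0.2754000127315521], [0.5364999771118164, 0.28619998693466187], [0.5317000150680542, 0.3409999907016754]]
rack 0.04 ((0.5397306084632874, -0.22277548909187317), (0.15949366986751556, 0.31255248188972473), 4.531964302062988) [[0.4478999972343445, -0.07329999655485153], [0.4726000130176544, -0.3849000036716461], [0.631600022315979, -0.37229999899864197], [0.6068999767303467, -0.06069999933242798]]
0.03 996 ((0.5404391288757324, -0.22416825592517853), (0.15649844706058502, 0.30763059854507446), 4.548217296600342)
0.05 62 ((0.5392234921455383, -0.2209908664226532), (0.14563705027103424, 0.3010501563549042), 2.6631062030792236)
```

View pics/crop1.png

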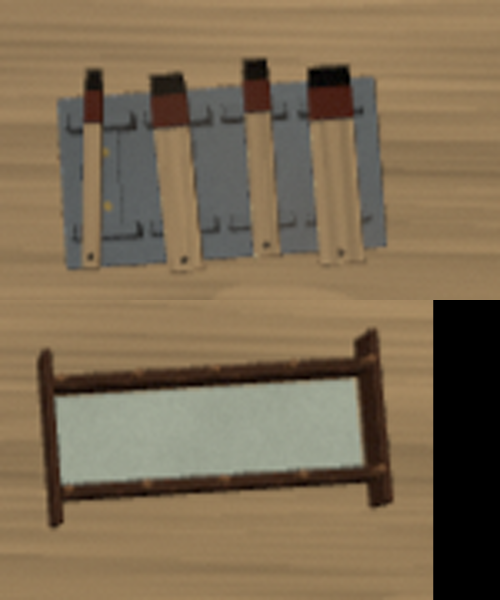

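The crop confirms four pale laths on the bed, hair up (away from the robot). Measured widths from left to right are 16, 32, 24 and 40 mm. The rack has five dowels per rail, and neither end is flipped. I'll work right to left, so each pick and each placement has a neighbour on one side only, and use small offsets to keep the open fingers clear of it.

```bash
cat > job.py <<'E'
from meas import *
RACK=np.array([0.540,-0.2225]); RY=0.079   # rack centre (x=80,y=0) and yaw
def quat(psi): return [0,np.cos(psi/2),np.sin(psi/2),0]
def side(yaw): return np.array([-np.sin(yaw),np.cos(yaw)])
def branch(): # half-turn with the easier last joint
    best=None
    for k in(0,np.pi):
        q=[kin.inverse_kinematics(p,quat(y+k)) for p,y in(([.5,.2,.15],.1),([.54,-.2,.15],.079))]
        if all(x is not None for x in q):
            w=max(abs(x[5]) for x in q)
            if best is None or w<best[0]: best=(w,k)
    return best[1]
K=0.0
def pick(c,yaw,shift=0,z=0.030,k=K):
    p=np.array(c)+shift*side(yaw)
    robot.open_jaws() if telemetry.read_state()['opening']<.95 else None
    robot.move_pose([*p,0.13],quat(yaw+k))
    hit=robot.move_linear([*p,z],rate=.12,threshold=15)
    robot.grasp(40); s=telemetry.read_state()
    print('hit',hit,'z',s['ee_pos'].round(4),'open',round(s['opening'],3),'ff',s['finger_force'],'t',s['clock'])
    robot.move_linear([*p,0.14],rate=.2)
    print('lifted',telemetry.read_state()['opening'],telemetry.read_state()['finger_force'])
def place(y,z=0.031,k=K):
    p=RACK+y*side(RY)
    robot.move_pose([*p,0.14],quat(RY+k))
    robot.move_linear([*p,0.05],rate=.2)
    hit=robot.move_linear([*p,z],rate=.05,threshold=8)
    s=telemetry.read_state(); robot.open_jaws()
    robot.move_linear([*p,0.14],rate=.2)
    print('placed hit',hit,s['ee_pos'].round(4),'t',telemetry.read_state()['clock'])
E
python3 - <<'E'
from job import *
d=cam('top');P=cloud(d)
m=((P[...,2]>.052)&(P[...,2]<.07)).astype(np.uint8); m[:,:300]=0;m[:,430:]=0;m[:115]=0;m[200:]=0
n,l,s,c=cv2.connectedComponentsWithStats(m,connectivity=8)
for i in range(1,n): print(s[i,4],c[i].round(1),P[l==i].mean(0).round(4))
print(branch())
for k in(0,np.pi): print([np.round(kin.inverse_kinematics(p,quat(y+k)),2) for p,y in(([.5,.12,.03],.09),([.5,.337,.03],.02),([.54,-.34,.03],.08))])
E
```

```text
6 [387.3 138.2] [ 0.597  -0.2885  0.0598]
9 [410.3 137.1] [ 0.6017 -0.358   0.0582]
6 [364.2 139.8] [ 0.5908 -0.2192  0.0595]
6 [340.8 141.2] [ 0.5855 -0.1493  0.06  ]
6 [317.5 143. ] [ 0.5791 -0.0798  0.0585]
1 [413. 143.] [ 0.5852 -0.3677  0.0525]
10 [413.5 170. ] [ 0.5026 -0.3664  0.0572]
5 [390.2 171.4] [ 0.4969 -0.296   0.0599]
7 [343.6 174.1] [ 0.4866 -0.1576  0.0588]
7 [367.  172.7] [ 0.4922 -0.2276  0.0576]
6 [320.  175.5] [ 0.4813 -0.0875  0.0592]
0
[array([ 0.12,  0.64,  1.81, -0.  ,  0.69,  1.6 ]), array([ 0.49,  0.71,  1.58, -0.  ,  0.85,  2.04]), array([-0.66,  0.75,  1.49, -0.  ,  0.91,  0.84])]
[array([ 0.12,  0.64,  1.81, -0.  ,  0.69, -1.54]), array([ 0.49,  0.71,  1.58, -0.  ,  0.85, -1.1 ]), array([-0.66,  0.75,  1.49, -0.  ,  0.91, -2.31])]
```

The dowel tops give the rack centre (0.541,-0.223) and yaw 0.080. I'll move the rightmost brush now.

```bash
sed -i 's/^RACK=.*/RACK=np.array([0.541,-0.2232]); RY=0.080   # rack centre and yaw/' job.py
python3 - <<'E'
from job import *
pick((.4999,.1210),.0881,shift=-.006)
save(cam('scene'),'held1.png')
place(-.110)
d=cam('scene'); save(d,'scene1.png')
E
```

```text
hit False z [0.5006 0.1153 0.0305] open 0.459 ff 39.44027066230774 t 3.575
lifted 0.45659914396824797 40.921701192855835
placed hit True [ 0.5497 -0.3328  0.0306] t 8.3
```

View pics/scene1.png

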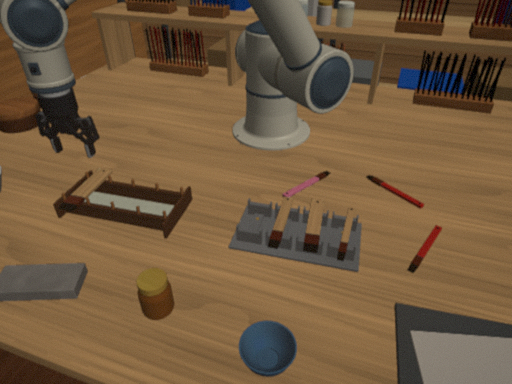

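The 40 mm brush now lies in the rightmost gap (about (90,185)) and the other three are undisturbed. The grip and height work, so I'll do the next ones, re-measuring before each pick.

Run:
```python
from job import *
for i,y in((2,-.029),(1,.042),(0,.116)):
    L=lath(cam('top')); print([(np.round(o[0],4),np.round(o[1:4],4)) for o in L])
    if len(L)!=i+1: print('count mismatch'); break
    o=L[i]; pick(o[0],o[3]); 
    s=telemetry.read_state()
    if s['finger_force']<10: break
    place(y)
robot.goto_joints([1.054,.494,1.345,0,1.302,-.096])
d=cam('top'); save(d,'top2.png')
for o in lath(d,box=(300,110,430,205)): print(np.round(o[0],4),np.round(o[1:4],4))
P=cloud(d); a=np.hstack([cv2.resize(d['pixels'][120:210,300:430],(650,450),interpolation=2)]); cv2.imwrite('pics/crop2.png',a[...,::-1])
save(cam('scene'),'scene2.png'); print(telemetry.read_state()['clock'])
```

```text
[(array([0.4926, 0.3372]), array([0.1745, 0.0167, 0.013 ])), (array([0.4909, 0.2625]), array([0.179 , 0.033 , 0.1311])), (array([0.5055, 0.1872]), array([0.179 , 0.0242, 0.0839]))]
hit False z [0.5056 0.1872 0.0303] open 0.27 ff 39.051294922828674 t 11.8583
lifted 0.2709099606980117 39.21859860420227
placed hit True [ 0.5432 -0.252   0.0303] t 16.55
[(array([0.4926, 0.3373]), array([0.1745, 0.0165, 0.013 ])), (array([0.4908, 0.2625]), array([0.1792, 0.033 , 0.1311]))]
hit False z [0.4909 0.2626 0.0304] open 0.365 ff 39.353408217430115 t 19.9917
lifted 0.3635359315960691 39.6689647436142
placed hit True [ 0.5375 -0.1813  0.0304] t 24.6583
[(array([0.4926, 0.3372]), array([0.1745, 0.0166, 0.013 ]))]
hit False z [0.4927 0.3373 0.0302] open 0.177 ff 39.22449767589569 t 28.2083
lifted 0.17651475733477898 39.03885304927826
placed hit True [ 0.5316 -0.1076  0.0302] t 32.85
[ 0.5314 -0.1055] [0.1792 0.0212 0.0676]
[ 0.5374 -0.1809] [0.1782 0.0344 0.0905]
[ 0.5429 -0.2512] [0.1798 0.0265 0.0879]
[ 0.5496 -0.3307] [0.1795 0.0435 0.0743]
35.5583
```

View pics/crop2.png

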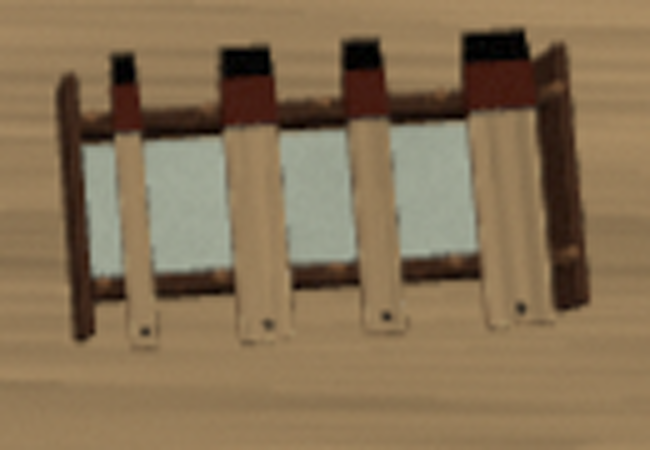

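View pics/scene2.png

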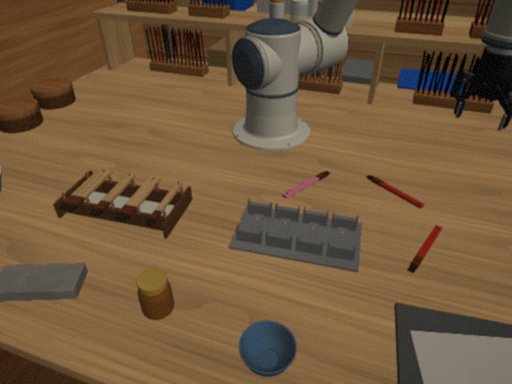

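The crop shows all four brushes flat across both rails, one per gap, in the order 16, 32, 24, 40 mm with hair away from the robot, all within about 13 mm of the gap centres. The bed is empty.

```bash
python3 -c "
from rig import order
print(order.close_job())"
```

```text
the job is handed in; nothing more can be done
None
```

All four brushes are in the drying rack in their original order, flat across both rails with the hair pointing away from the robot, and I handed the job in at about 36 s; the hand-in returned no verdict.

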